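Put the game shifter into third for its switch test

TASK

The refitted game shifter was left somewhere in its first-and-second lane, and its third-gear switch is to be tested. Push the lever's knob with the fingertips, without pinching it: to neutral, across to the middle lane, then forward all the way into third. Do not let it drop into fourth, fifth or sixth, and leave the loose things on the table where they are.

Things in the scene. Friction and masses are not known exactly. Their poses are not given: they have to be found in the camera images.
- shifter: Gear shifter of a racing-game set: open black box 142 x 114 mm, aluminium gate plate on top (upper face 118 mm above the table), bolted to a plywood board 240 (x) x 200 (y) x 18 mm that is fixed to the table. Origin: centre of the board's underside, on the table; x forward (the driver sits on the -x side, as the robot does), y to the driver's left, z up.
- gate (a point): Centre of the gate on the plate's upper face. Three fore-aft lanes, 11 mm wide and 18 mm apart, are joined at their middles by a 12 mm cross channel (neutral). Left lane (+y): first forward, second back. Middle lane: third forward, fourth back. Right lane: fifth forward, sixth back. The tongues between lanes have round ends that help the lever in. Axes as the shifter's.
- pivot (a point): Point the lever turns about, inside the box on the shifter's z axis, 40 mm above the table; axes as the shifter's. The lever is an 8 mm steel shaft up through the gate. It swings fore-aft and sideways as far as the gate lets it, stays where it is left, and needs about 2 to 3 N at the knob to move.
- knob (a point): Centre of the black barrel-shaped knob on the lever: 44 mm in diameter at mid-height, 48 mm tall. Its centre is 165 mm from the pivot: 205 mm above the table when upright, 195 to 205 mm elsewhere. About 60 mm of bare shaft lies between gate and knob. The knob moves about 38 mm between neighbouring lanes and 42 mm from neutral to a slot's end.
- shift_fore (a joint): Fore-aft angle of the lever in rad: 0 in neutral, +0.26 at the stop fully forward (first, third, fifth), -0.26 fully back. With this angle F and the sideways angle A, the knob's centre from the pivot, in the shifter's axes, is x = 0.165 cos A sin F, y = -0.165 sin A, z = 0.165 cos A cos F (m).
- shift_across (a joint): Sideways angle of the lever in rad, growing to the driver's right (-y of the shifter): -0.235 in the left lane (first and second), 0 in the middle lane (third and fourth), +0.235 in the right lane (fifth and sixth).
- screwdriver: Loose screwdriver, about 170 mm long, lying on the table to the left of the test board. Origin on the table under it. Bystander.
- laptop_fan: Loose black laptop blower, 68 x 62 x 12 mm, flat on the table on the robot's side of the test board. Origin at the centre of its underside. Bystander.
- spare_knob: Loose wooden gear knob, 47 mm in diameter and 50 mm tall, standing on the table to the right of the test board. Origin at the centre of its underside. Bystander.
- screw_tray: Loose clear plastic screw tray, 100 x 70 x 24 mm, on the table to the right of the test board. Origin at the centre of its underside. Bystander.

How it is judged:
By the outcome, as a careful person would: the job done as asked, in the order asked, and still so for the second after the job is handed in, with the robot touching nothing.
It also fails if it takes over 61 s, if anything falls off the work surface, if the arm or the gripper's body presses on something with over 40 N, if the wrist force passes 120 N, or if a joint passes its speed limit or range.

ROBOT

A 6-joint arm with a two-finger parallel gripper is mounted at the origin on the work surface. World frame = base frame: x ahead of the robot, y to its left, z up, the work surface at z = 0. Lengths are in m, angles in degrees, forces in N, time in s.
With the tool pointing down it reaches from about 0.25 to 0.725 m from the base axis. Payload 9.7 kg.
Tool frame: the origin (TCP) lies midway between the tips of the shut fingers; the grasp point (between the pads) lies 19 mm behind it; x points along the fingers, y is the direction in which the jaws open and shut, and the axes are right-handed (so a half turn about x gives the same grasp; the last joint's range is limited). The gripper opens to 85 mm and grips with 20 to 120 N. Pads are 22 mm wide; open, the fingers measure 114 mm over their backs; the gripper's body (76 mm by 85 mm) begins 54 mm behind the grasp point. The pads swing forward as they close: fully open they stand 13 mm farther back than shut.
Start: joints at [-73.969, 4.979, 10.078, 95.1, 0, 90], TCP at [0.152, -0.529, 0.231] pointing down, gripper open.
Joint ranges: [-179.16, 179.16], [-48.56, 103.87], [-65.8, 70.77], [-126.05, 130.52], [-82.76, 87.17], [-180, 180]. Speed limits (degrees/s): [127.2, 127.2, 147.25, 180, 180, 180].

INTERFACE

Orientations are given as [roll, pitch, yaw] about the fixed x, y, z axes, in that order (R = Rz(yaw) Ry(pitch) Rx(roll)).
In Python, from workcell import bot, cams gives the robot as it stands.
- The arm moves only by the tool apply_moves, never from a script. Its argument "commands" is a list of rows, each a list of 5 numbers: the shift along the tool's x, y, z in m, then the turn about the tool's x in rad, then the opening, from -1 (shut) to 1 (fully open). In form: [[tx, ty, tz, roll, hand], ...]. A call has 1 to 12 rows; each row is the pose to reach, as a shift and turn from the pose measured when the call began, along the tool's axes at that moment; what a row does not reach only later rows make up. A row lasts 1/10 s, in which the tool goes at most 50 mm and 8.59 degrees, less where a joint would pass 70% of its speed; a pose out of reach is approached as far as the arm can. A call with a gripper value outside its range is refused whole. The fingers move at their own pace and stop on an object; "newtons" is the grip in N (left out, the last holds). Time passes only in rows, so rows that repeat a pose let the fingers close. It gives the time, the measured TCP pose, the force and the opening at its end, in the units of the state.
- bot.get_obs(): the state, without advancing time (a new reading comes with each control period).
- cams.camera(name): name is "scene" or "top" or "wrist"; returns a dict with "frame" (384x512x3 uint8, blue, green, red), "depth" (384x512 float32, m along the optical axis (not along the pixel's ray), 0 where there is no reading), "camera_matrix" (3x3 intrinsics, pixels), "R" (3x3) and "t" (3): a world point X has camera coordinates R X + t; the wrist camera has in their place "mount" (4x4, takes a point from camera to tool coordinates, whose origin is the TCP and whose axes are the tool frame's). Camera axes: x right, y down, z forward; pixel columns grow to the right and rows downward; lengths in m; the calibration is good to about 2 mm. A picture is of the moment at which its call begins: read the wrist's pose just before it.
- bot.job_done(): hands the job in, once; it reports no verdict.
Trained networks look in the newest picture that a camera, given by its name, has taken for a name from the list of things; names that differ only in an ending like _2 or _b are one class to them, and where a whole thing is asked for, a point or a joint stands for the part that bears it (a point fixed in the world has none). Each returns a list of dicts, best first, with "confidence" (0 to 1); they miss things now and then, are a little off and sometimes report something else, mostly with a low value. They report only what shows in the picture. A call takes as long as a camera call.
- cams.spot_in(name, camera): "rect" ([left, top, right, bottom] in pixels, round what is visible of it).
The state is a dict: "time": time; "q": joint angles; "qd": joint speeds; "joint_efforts": joint torques, N m; "ee_pos": TCP position; "tcp_rot": TCP orientation; "wrist_force": force on the tool from outside, world axes, zero at the start; "torque": the same for the moment, N m; "opening": finger opening in m.
Only numpy, scipy, OpenCV 4.12 (cv2) and the standard library are available. Lean on these libraries where they do the work, as an engineer would, in place of code of your own. Each camera call takes 0.05 s, during which the arm holds its last target. There are 200 camera calls.

## Working session

There is one attempt and no reset: what is moved stays moved. The work goes in short steps, Python scripts to look and compute and a tool call to move; the robot and the scene stay as the last step left them, time stands still between calls to the robot, and variables do not carry over. Pictures are saved under pics/ and viewed, about 8 in all and at most 12, crops included, and the job is handed in when it is done.

Besides the shell and the picture viewer there is one more tool, called after "Emit:" by a JSON object that holds its "fn" and its "kwargs". apply_moves: Moves the arm, as the interface text tells. Its arguments: {"type":"object","properties":{"commands":{"type":"array"},"newtons":{"type":"number"}},"required":["commands"]}

```bash
mkdir -p pics; ls; cat > h.py <<'E'
import numpy as np, cv2
from workcell import bot, cams
def pts(c):
    d=c["depth"];K=c["camera_matrix"];v,u=np.mgrid[:d.shape[0],:d.shape[1]]
    P=np.stack([(u-K[0,2])/K[0,0]*d,(v-K[1,2])/K[1,1]*d,d],-1)
    W=(P-np.array(c["t"]))@np.array(c["R"]); W[d==0]=np.nan
    return W
E
python3 - <<'E'
from h import *
np.set_printoptions(precision=4,suppress=True)
o=bot.get_obs();print(o)
ims=[]
for n in("top","scene"):
    c=cams.camera(n);W=pts(c);im=c["frame"].copy()
    np.savez(n+".npz",W=W,im=im)
    print(n,"cam at",-np.array(c["R"]).T@c["t"])
    for k in("shifter","knob","screwdriver","laptop_fan","spare_knob","screw_tray"):
        for r in cams.spot_in(k,n)[:2]:
            a=[int(x) for x in r["rect"]];cv2.rectangle(im,a[:2],a[2:],(0,255,0),1);cv2.putText(im,k[:6],(a[0],a[1]-2),0,.35,(0,0,255),1)
            w=W[a[1]:a[3]+1,a[0]:a[2]+1].reshape(-1,3)
            print(k,round(r["confidence"],2),a,"ctr",W[(a[1]+a[3])//2,(a[0]+a[2])//2],"zmax",np.nanmax(w[:,2]))
    cv2.imwrite(f"pics/{n}1.png",cv2.resize(im,(800,600)))
E
```

```text
pics
{'time': 0.0, 'q': array([-73.9693,   5.0113,  10.0357,  95.101 ,   0.0009,  90.0008]), 'qd': array([-0.0017, -0.0009, -0.0798,  0.027 ,  0.0209,  0.0336]), 'joint_efforts': array([ -0.0011, -52.0393,  46.4798,   0.0163,  -0.    ,  -0.    ]), 'ee_pos': array([ 0.1518, -0.5284,  0.2306]), 'tcp_rot': array([-90.6715,  89.9234, 105.3584]), 'wrist_force': array([-0.0476,  0.3248,  0.0907]), 'torque': array([ 0.0131, -0.0364,  0.0021]), 'opening': 0.0857439727237012}
top cam at [0.4357 0.0106 1.0741]
shifter 0.93 [181, 139, 260, 238] ctr [0.5581 0.0949 0.0618] zmax 0.22658396916509121
knob 0.93 [187, 166, 219, 193] ctr [0.5595 0.1186 0.2197] zmax 0.22658396916509121
screwdriver 0.72 [138, 152, 149, 219] ctr [0.5749 0.3045 0.0217] zmax 0.03014232170693782
screwdriver 0.63 [185, 144, 263, 238] ctr [0.5438 0.0805 0.118 ] zmax 0.22658396916509121
laptop_fan 0.98 [198, 237, 232, 279] ctr [0.3779 0.1137 0.0141] zmax 0.01825745299868539
laptop_fan 0.66 [188, 170, 230, 189] ctr [0.5877 0.1274 0.0228] zmax 0.22658396916509121
screw_tray 0.72 [278, 194, 309, 236] ctr [ 0.4875 -0.0954  0.0163] zmax 0.028679695743454102
scene cam at [0.8111 0.4353 0.8258]
shifter 0.69 [207, 188, 334, 308] ctr [0.5999 0.1495 0.1166] zmax 0.2266460365456013
knob 0.8 [276, 202, 294, 225] ctr [0.5653 0.1438 0.22  ] zmax 0.2266460365456013
screwdriver 0.61 [287, 294, 351, 349] ctr [0.5773 0.3115 0.0245] zmax 0.029303822997517503
laptop_fan 0.68 [207, 188, 336, 302] ctr [0.5953 0.1461 0.1202] zmax 0.2266460365456013
laptop_fan 0.57 [315, 197, 354, 230] ctr [0.3721 0.1103 0.0107] zmax 0.021029723241809198
spare_knob 0.77 [188, 192, 210, 215] ctr [ 0.6622 -0.0817  0.0423] zmax 0.05210977076076524
screw_tray 0.71 [232, 160, 275, 193] ctr [ 0.4918 -0.0973  0.0211] zmax 0.11752422834427695
screw_tray 0.58 [271, 202, 293, 229] ctr [0.5716 0.143  0.2169] zmax 0.2266460365456013
```

```bash
python3 - <<'E'
from h import *
np.set_printoptions(precision=4,suppress=True)
a=np.load("top.npz")["im"][120:300,120:320];b=np.load("scene.npz")["im"][150:330,180:380]
cv2.imwrite("pics/c1.png",cv2.resize(np.vstack([a,b]),None,fx=1.66*1.0,fy=1.66) if 0 else np.hstack([cv2.resize(a,(400,360),interpolation=2),cv2.resize(b,(400,360),interpolation=2)]))
for n in("top","scene"):
    W=np.load(n+".npz")["W"].reshape(-1,3);W=W[~np.isnan(W[:,0])]
    W=W[(W[:,0]>.35)&(W[:,0]<.8)&(W[:,1]>-.05)&(W[:,1]<.29)]
    for nm,lo,hi in(("plate",.112,.124),("board",.013,.023),("knob",.16,.24),("knobtop",.215,.235)):
        s=W[(W[:,2]>lo)&(W[:,2]<hi)];r=cv2.minAreaRect(s[:,:2].astype(np.float32)*1000)
        print(n,nm,len(s),r,np.median(s,0),s.min(0),s.max(0))
E
```

```text
top plate 2204 ((560.26220703125, 93.87167358398438), (142.87501525878906, 114.11289978027344), 3.294281005859375) [0.5499 0.0875 0.1181] [0.4865 0.0347 0.1124] [0.6328 0.1535 0.1239]
top board 3541 ((516.6306762695312, 91.63108825683594), (329.04876708984375, 200.65914916992188), 3.4588382244110107) [0.5238 0.0875 0.0184] [ 0.3516 -0.0122  0.013 ] [0.6859 0.2014 0.023 ]
top knob 317 ((562.228759765625, 132.1411895751953), (42.094207763671875, 41.7492790222168), 1.425322413444519) [0.5599 0.1307 0.2195] [0.5413 0.1113 0.1944] [0.5833 0.1532 0.2266]
top knobtop 234 ((561.8235473632812, 132.50244140625), (36.605308532714844, 37.037315368652344), 36.073177337646484) [0.5615 0.1315 0.221 ] [0.5426 0.1147 0.215 ] [0.5801 0.152  0.2266]
scene plate 2322 ((558.355224609375, 94.88165283203125), (143.8946533203125, 115.94940185546875), 3.0546491146087646) [0.5739 0.1041 0.1175] [0.4843 0.034  0.112 ] [0.6324 0.156  0.1236]
scene board 3245 ((515.8027954101562, 91.93769836425781), (326.8815612792969, 201.4337158203125), 3.476283073425293) [0.6256 0.1545 0.018 ] [ 0.3513 -0.002   0.013 ] [0.6839 0.2019 0.023 ]
scene knob 397 ((562.9429321289062, 136.1459503173828), (38.73521423339844, 41.14829635620117), 58.1398811340332) [0.5669 0.1408 0.2178] [0.5405 0.116  0.1868] [0.5831 0.1563 0.2266]
scene knobtop 252 ((561.79052734375, 135.5990447998047), (34.727256774902344, 35.979820251464844), 49.97150802612305) [0.5635 0.1374 0.2207] [0.5435 0.1166 0.2151] [0.5806 0.1544 0.2266]
```

View pics/c1.png

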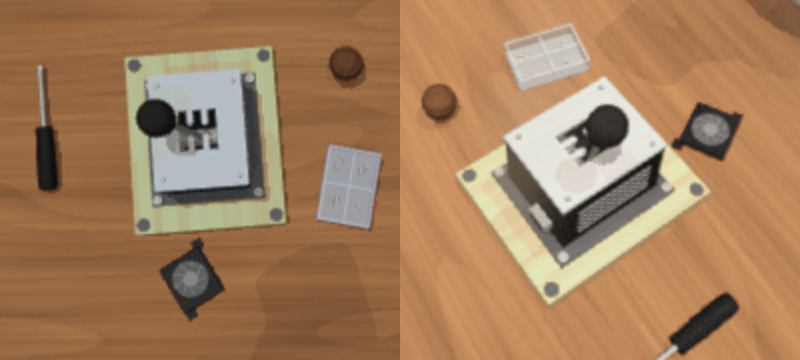

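Top view (crop left half): the shifter is centred near (197,130) and turned about 3°. The knob at (157,118) is over the left lane, near the cross channel. The fan is at (190,280), the tray at (350,188), the spare knob at (345,62) and the screwdriver at (45,125). Next I work out the tool axes for the approach.

```bash
cat >> h.py <<'E'
from scipy.spatial.transform import Rotation as Ro
def Rt(o): return Ro.from_euler('xyz',o["tcp_rot"],degrees=True).as_matrix()
def shift(p,yaw_y=None):
    "tool-axes shift to bring the TCP to world p; turn to bring tool y to heading yaw_y (deg)"
    o=bot.get_obs();R=Rt(o);s=R.T@(np.array(p)-o["ee_pos"])
    r=None
    if yaw_y is not None:
        y=Ro.from_euler('z',yaw_y,degrees=True).apply([1,0,0]);v=R.T@y;r=np.arctan2(v[2],v[1])
    return s,r
E
python3 - <<'E'
from h import *
np.set_printoptions(precision=4,suppress=True)
o=bot.get_obs();print(Rt(o))
print(shift([.55,.095,.36],93.2),shift([.55,.095,.36],-86.8)[1])
c=cams.camera("wrist");print(c["mount"],c["camera_matrix"])
E
```

```text
[[ 0.      0.2761 -0.9611]
 [ 0.     -0.9611 -0.2761]
 [-1.      0.     -0.    ]]
(array([-0.1287, -0.4894, -0.5548]), np.float64(-2.917675536366538)) 0.2239171172232553
[[ 0.0014 -0.2676  0.9635 -0.1431]
 [ 1.      0.0012 -0.0012  0.0003]
 [-0.0008  0.9635  0.2676 -0.0679]
 [ 0.      0.      0.      1.    ]] [[292.568    0.     255.6929]
 [  0.     292.568  188.3499]
 [  0.       0.       1.    ]]
```

Emit:
{"fn": "apply_moves", "kwargs": {"commands": [[-0.05, 0, 0, 0, -1], [-0.1, -0.01, -0.01, -0.1, -1], [-0.13, -0.04, -0.05, -0.22, -1], [-0.13, -0.07, -0.08, -0.35, -1], [-0.13, -0.1, -0.12, -0.48, -1], [-0.13, -0.13, -0.155, -0.6, -1], [-0.13, -0.16, -0.19, -0.7, -1], [-0.13, -0.19, -0.225, -0.8, -1], [-0.13, -0.22, -0.26, -0.9, -1], [-0.13, -0.25, -0.295, -1.0, -1], [-0.13, -0.28, -0.33, -1.1, -1], [-0.13, -0.31, -0.36, -1.2, -1]]}}

```text
time: 1.95
ee_pos: [0.4131, -0.1294, 0.3614]
tcp_rot: [79.3, 90.0, -15.6]
wrist_force: [0.7, -1.7, 0.0]
opening: 0.0
```

```bash
python3 - <<'E'
from h import *
np.set_printoptions(precision=4,suppress=True)
o=bot.get_obs();print(o["time"],o["q"],o["ee_pos"],Rt(o)[:,1]);print(shift([.56,.095,.36],3.2))
E
```

```text
1.95 [-17.3861  -5.7268  14.4297 110.1226   0.001   77.5745] [ 0.4131 -0.1294  0.3614] [ 0.9963 -0.0865  0.0006]
(array([ 0.0014,  0.1269, -0.2362]), np.float64(-0.14242967826557726))
```

Emit:
{"fn": "apply_moves", "kwargs": {"commands": [[0, 0.025, -0.04, -0.05, -1], [0, 0.05, -0.08, -0.1, -1], [0, 0.075, -0.12, -0.142, -1], [0, 0.1, -0.16, -0.142, -1], [0, 0.115, -0.2, -0.142, -1], [0, 0.127, -0.236, -0.142, -1], [0, 0.127, -0.236, -0.142, -1], [0, 0.127, -0.236, -0.142, -1], [0, 0.127, -0.236, -0.142, -1]]}}

```text
time: 2.85
ee_pos: [0.5598, 0.0942, 0.3617]
tcp_rot: [68.0, 90.0, -18.9]
wrist_force: [0.0, -0.2, 0.1]
opening: -0.0003
```

```bash
cat >> h.py <<'E'
def wrist():
    o=bot.get_obs();c=cams.camera("wrist");T=np.eye(4);T[:3,:3]=Rt(o);T[:3,3]=o["ee_pos"];M=T@np.array(c["mount"])
    c["R"]=M[:3,:3].T;c["t"]=-M[:3,:3].T@M[:3,3];return o,c
E
python3 - <<'E'
from h import *
np.set_printoptions(precision=4,suppress=True)
o,c=wrist();print(o["time"],o["q"],o["ee_pos"],o["tcp_rot"],Rt(o)[:,1]);W=pts(c);np.savez("w1.npz",W=W,im=c["frame"],K=c["camera_matrix"],R=c["R"],t=c["t"])
cv2.imwrite("pics/w1.png",cv2.resize(c["frame"],(800,600),interpolation=2))
print(cams.spot_in("knob","wrist")[:2])
W=W.reshape(-1,3);W=W[~np.isnan(W[:,0])]
for nm,lo,hi in(("plate",.112,.124),("board",.013,.023),("knob",.165,.24),("top",.215,.24)):
    s=W[(W[:,2]>lo)&(W[:,2]<hi)&(W[:,0]>.42)];r=cv2.minAreaRect(s[:,:2].astype(np.float32)*1000)
    print(nm,len(s),r,s.min(0),s.max(0))
k=W[(W[:,2]>.165)&(W[:,2]<.24)&(W[:,0]>.5)]
# fit tilt by top disc plane
t=k[k[:,2]>.215];m=t.mean(0);print("knob top pts",m,np.linalg.svd(t-m)[2][2])
E
```

```text
2.85 [  9.5639  13.3777  34.7    111.2809  -0.0224  96.4096] [0.5598 0.0942 0.3617] [ 67.9813  89.9529 -18.8644] [0.9985 0.055  0.0008]
[{'rect': [234.6, 114.6, 281.9, 162.2], 'confidence': 0.58}]
plate 6928 ((558.623779296875, 94.25747680664062), (142.46051025390625, 113.49678802490234), 3.2806203365325928) [0.4844 0.0342 0.1125] [0.6327 0.1548 0.1233]
board 28058 ((757.5897216796875, 29.649169921875), (641.9951782226562, 602.9908447265625), 1.332808017730713) [ 0.4329 -0.2649  0.013 ] [1.0843 0.335  0.023 ]
knob 1468 ((561.2099609375, 132.7866973876953), (42.39197540283203, 42.63774871826172), 49.23003005981445) [0.5398 0.1121 0.2016] [0.5828 0.1548 0.2271]
top 1221 ((561.5763549804688, 133.70431518554688), (37.890201568603516, 37.81873321533203), 47.50321960449219) [0.5415 0.115  0.2151] [0.5807 0.1524 0.2271]
knob top pts [0.5612 0.1344 0.2213] [0.0018 0.0779 0.997 ]
```

View pics/w1.png

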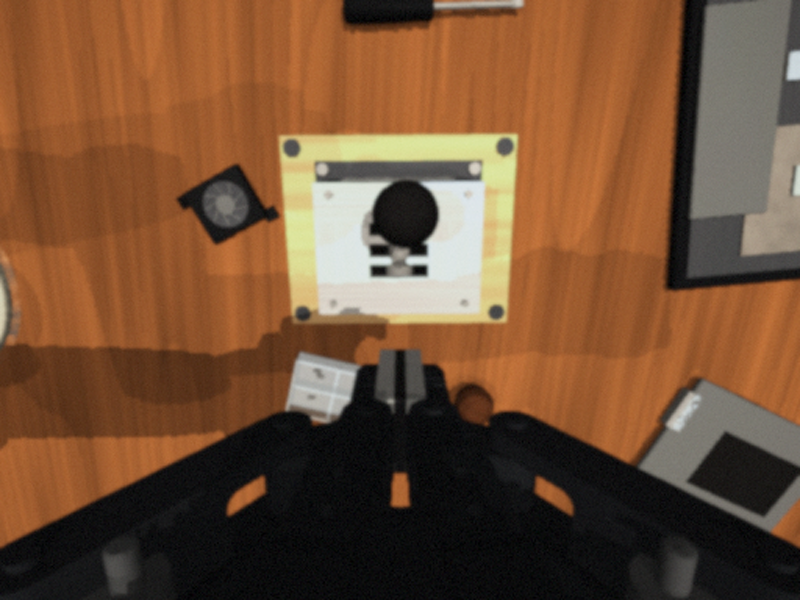

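The knob is at (406,213), over the left lane and slightly forward. The slots are at (400,260), and the shut fingertips at (400,375). The plate centre is (0.5586, 0.0943) with yaw 3.25°. I measure the fingertip's size in the tool frame, then go down ahead of the knob.

```bash
cat >> h.py <<'E'
G=np.array([.5587,.0943]);YAW=3.25
def sw(x,y,z):
    "shifter-frame xy offset from the gate centre (mm), z (m) -> world"
    a=np.radians(YAW);return np.array([G[0]+(x*np.cos(a)-y*np.sin(a))/1e3,G[1]+(x*np.sin(a)+y*np.cos(a))/1e3,z])
def ws(P):
    a=np.radians(YAW);d=(np.atleast_2d(P)[:,:2]-G)*1e3;return d@np.array([[np.cos(a),-np.sin(a)],[np.sin(a),np.cos(a)]])
E
python3 - <<'E'
from h import *
np.set_printoptions(precision=4,suppress=True)
d=np.load("w1.npz");W=d["W"].reshape(-1,3);W=W[~np.isnan(W[:,0])];o=bot.get_obs()
T=(W-o["ee_pos"])@Rt(o)
for a,b in((-.005,.01),(-.01,-.003),(-.02,-.01),(-.03,-.02),(-.04,-.03),(-.06,-.04)):
    s=T[(T[:,0]>a)&(T[:,0]<b)&(abs(T[:,1])<.06)&(abs(T[:,2])<.05)]
    if len(s):print(a,b,len(s),s.min(0),s.max(0))
k=W[(W[:,2]>.165)&(W[:,2]<.24)&(W[:,0]>.5)]
# fit (F,A) by silhouette of barrel: project model circle set
from scipy.optimize import minimize
q=ws(k);print("knob extents shifter mm",q.min(0),q.max(0))
p=sw(70,35,.30);print("ahead high",shift(p,YAW));
E
```

```text
-0.005 0.01 10 [-0.005  -0.0057 -0.0112] [-0.0038  0.0054 -0.0106]
-0.01 -0.003 172 [-0.01   -0.0125 -0.0118] [-0.0038  0.0124 -0.0062]
-0.02 -0.01 496 [-0.02   -0.0135 -0.0119] [-0.0101  0.0137 -0.0063]
-0.03 -0.02 602 [-0.03   -0.0136 -0.012 ] [-0.02    0.0138 -0.0063]
-0.04 -0.03 761 [-0.04   -0.0133 -0.0126] [-0.03    0.0135  0.0109]
-0.06 -0.04 7331 [-0.06   -0.0412 -0.0147] [-0.0401  0.0419  0.0123]
knob extents shifter mm [-16.4987  17.6823] [26.2605 60.18  ]
ahead high (array([ 0.0621,  0.0688, -0.0358]), np.float64(-0.002522720995539707))
```

```bash
python3 - <<'E'
from h import *
np.set_printoptions(precision=4,suppress=True)
for p in((62,38.7,.36),(62,38.7,.195),(48,38.7,.195),(36,38.7,.195)):print(p,shift(sw(*p),YAW))
E
```

```text
(62, 38.7, 0.36) (array([ 0.0021,  0.0609, -0.0394]), np.float64(-0.002522720995539707))
(62, 38.7, 0.195) (array([ 0.1671,  0.0607, -0.0395]), np.float64(-0.002522720995539707))
(48, 38.7, 0.195) (array([ 0.167 ,  0.0467, -0.0394]), np.float64(-0.002522720995539707))
(36, 38.7, 0.195) (array([ 0.167 ,  0.0347, -0.0394]), np.float64(-0.002522720995539707))
```

Emit:
{"fn": "apply_moves", "kwargs": {"commands": [[0, 0.03, -0.02, 0, -1], [0, 0.061, -0.039, 0, -1], [0.02, 0.061, -0.039, 0, -1], [0.05, 0.061, -0.039, 0, -1], [0.085, 0.061, -0.039, 0, -1], [0.12, 0.061, -0.039, 0, -1], [0.15, 0.061, -0.039, 0, -1], [0.167, 0.061, -0.039, 0, -1], [0.167, 0.055, -0.039, 0, -1], [0.167, 0.05, -0.039, 0, -1], [0.167, 0.046, -0.039, 0, -1], [0.167, 0.046, -0.039, 0, -1]]}}

```text
time: 4.15
ee_pos: [0.6038, 0.1351, 0.197]
tcp_rot: [93.9, 89.8, 7.0]
wrist_force: [0.4, 0.0, -0.2]
opening: -0.0
```

Emit:
{"fn": "apply_moves", "kwargs": {"commands": [[0, -0.002, 0, 0, -1], [0, -0.004, 0, 0, -1], [0, -0.006, 0, 0, -1], [0, -0.008, 0, 0, -1], [0, -0.009, 0, 0, -1], [0, -0.01, 0, 0, -1], [0, -0.01, 0, 0, -1]]}}

```text
time: 4.85
ee_pos: [0.5939, 0.1346, 0.1971]
tcp_rot: [94.2, 89.7, 7.3]
wrist_force: [1.5, 0.7, 1.4]
opening: 0.0002
```

```bash
cat >> h.py <<'E'
def knob(c):
    W=pts(c).reshape(-1,3);W=W[~np.isnan(W[:,0])];q=ws(W)
    m=(abs(q[:,0])<75)&(abs(q[:,1])<75)&(W[:,2]>.165)&(W[:,2]<.235);return W[m],q[m]
E
python3 - <<'E'
from h import *
np.set_printoptions(precision=2,suppress=True)
o,c=wrist();print(o["time"],ws(o["ee_pos"]),o["ee_pos"],o["wrist_force"])
ims=[cv2.resize(c["frame"],(400,300))]
for n in("top","scene"):
    c=cams.camera(n);W,q=knob(c);print(n,len(q),q.min(0),q.max(0));f=c["frame"]
    ims.append(cv2.resize(f[120:270,120:320] if n=="top" else f[150:300,180:380],(400,300),interpolation=2))
cv2.imwrite("pics/p2.png",np.vstack([np.hstack(ims[:2]),np.hstack([ims[2],ims[2]*0])]))
E
```

```text
4.85 [[37.41 38.29]] [0.59 0.13 0.2 ] [1.48 0.74 1.37]Traceback (most recent call last):
  File "<stdin>", line 6, in <module>
    return umr_minimum(a, axis, None, out, keepdims, initial, where)
ValueError: zero-size array to reduction operation minimum which has no identity
```

Emit:
{"fn": "apply_moves", "kwargs": {"commands": [[0, -0.001, 0, 0, -1], [0, -0.0015, 0, 0, -1], [0, -0.0015, 0, 0, -1]]}}

```text
time: 5.25
ee_pos: [0.5924, 0.1346, 0.1972]
tcp_rot: [95.4, 89.7, 8.5]
wrist_force: [2.1, 0.1, 2.4]
opening: -0.0001
```

```bash
python3 - <<'E'
from h import *
np.set_printoptions(precision=2,suppress=True)
o,c=wrist();print(o["time"],ws(o["ee_pos"]),o["ee_pos"],o["wrist_force"])
W,q=knob(c);T=(W-o["ee_pos"])@Rt(o)*1e3
ims=[cv2.resize(c["frame"],(400,300))]
k=q[:,0]<o["ee_pos"][0]*0+ws(o["ee_pos"])[0,0]-16
print("w",k.sum(),q[k].min(0),q[k].max(0), W[k].max(0))
c=cams.camera("scene");W,q=knob(c);k=q[:,0]<20;print("s",k.sum(),q[k].min(0),q[k].max(0))
ims.append(cv2.resize(c["frame"][150:300,180:380],(400,300),interpolation=2))
cv2.imwrite("pics/p2.png",np.hstack(ims))
E
```

```text
5.25 [[35.92 38.31]] [0.59 0.13 0.2 ] [2.14 0.11 2.41]
w 4548 [-18.72  31.12] [19.91 60.44] [0.58 0.15 0.23]
s 237 [-17.59  37.16] [19.75 61.11]
```

View pics/p2.png

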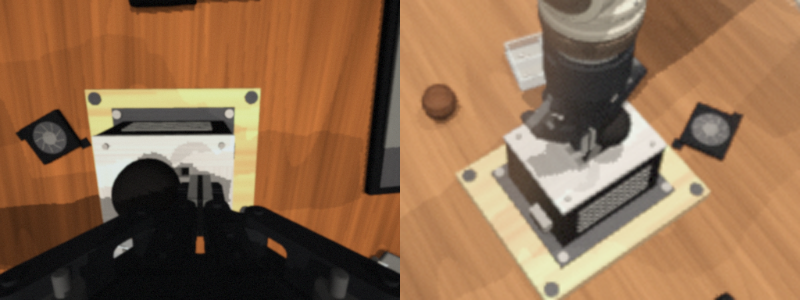

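The fingertip touches the knob's front face at about (190,185) in the left half. The knob has moved back about 2 mm and is about 2.5 mm forward of neutral. I push 2.5 mm more, then back off and go round to its left side.

Emit:
{"fn": "apply_moves", "kwargs": {"commands": [[0, -0.001, 0, 0, -1], [0, -0.002, 0, 0, -1], [0, -0.0025, 0, 0, -1], [0, -0.0025, 0, 0, -1]]}}

```text
time: 5.75
ee_pos: [0.5898, 0.1344, 0.1973]
tcp_rot: [94.8, 89.7, 7.9]
wrist_force: [2.1, 0.4, 1.9]
opening: 0.0003
```

```bash
python3 - <<'E'
from h import *
np.set_printoptions(precision=4,suppress=True)
o,c=wrist();print(o["time"],ws(o["ee_pos"]),o["ee_pos"],o["wrist_force"])
W,q=knob(c);k=q[:,0]<ws(o["ee_pos"])[0,0]-16
print("w",k.sum(),q[k].min(0),q[k].max(0))
for p in((55,38,.198),(55,90,.198),(0,90,.198),(0,78,.198)):print(p,shift(sw(*p),YAW))
E
```

```text
5.75 [[33.3468 38.296 ]] [0.5898 0.1344 0.1973] [2.0973 0.3565 1.8962]
w 4548 [-21.383   30.4764] [17.3369 60.4798]
(55, 38, 0.198) (array([-0.0007,  0.0217,  0.0003]), np.float64(-0.0026307424742894455))
(55, 90, 0.198) (array([-0.0007,  0.0215, -0.0517]), np.float64(-0.0026307424742894455))
(0, 90, 0.198) (array([-0.0009, -0.0335, -0.0516]), np.float64(-0.0026307424742894455))
(0, 78, 0.198) (array([-0.0009, -0.0334, -0.0396]), np.float64(-0.0026307424742894455))
```

Emit:
{"fn": "apply_moves", "kwargs": {"commands": [[0, 0.01, 0, 0, -1], [0, 0.02, -0.01, 0, -1], [0, 0.022, -0.03, 0, -1], [0, 0.022, -0.05, 0, -1], [0, 0.022, -0.056, 0, -1], [0, 0, -0.056, 0, -1], [0, -0.02, -0.056, 0, -1], [0, -0.0335, -0.056, 0, -1], [0, -0.0335, -0.05, 0, -1], [0, -0.0335, -0.044, 0, -1], [0, -0.0335, -0.04, 0, -1], [0, -0.0335, -0.04, 0, -1]]}}

```text
time: 7.0
ee_pos: [0.5548, 0.1717, 0.1968]
tcp_rot: [92.3, 89.8, 5.3]
wrist_force: [-0.1, -0.3, -0.1]
opening: -0.0002
```

```bash
python3 - <<'E'
from h import *
np.set_printoptions(precision=4,suppress=True)
o,c=wrist();print(o["time"],ws(o["ee_pos"]),o["ee_pos"],o["wrist_force"])
W,q=knob(c);k=q[:,1]<63
print("w",k.sum(),q[k].min(0),q[k].max(0))
for n in ("top","scene"):
  c=cams.camera(n);W,q=knob(c);k=(q[:,1]<63);print(n,k.sum(), *((q[k].min(0),q[k].max(0)) if k.any() else ()))
for p in((0,70,.198),(0,35,.198)):print(p,shift(sw(*p),YAW))
E
```

```text
7.0 [[ 0.523  77.4559]] [0.5548 0.1717 0.1968] [-0.0954 -0.2541 -0.0536]
w 207 [-2.2457 45.908 ] [ 3.0037 55.5058]
top 323 [-21.3064  16.2907] [20.315  59.0544]
scene 48 [-4.6739 21.2825] [17.2844 55.9473]
(0, 70, 0.198) (array([-0.0012, -0.0002,  0.0083]), np.float64(-0.002991244797256016))
(0, 35, 0.198) (array([-0.0012, -0.0001,  0.0433]), np.float64(-0.002991244797256016))
```

The top camera shows the knob centred on x' ≈ -0.5 mm, y' ≈ 38 mm, so it is in neutral. Now I push it across.

Emit:
{"fn": "apply_moves", "kwargs": {"commands": [[0, 0, 0.004, 0, -1], [0, 0, 0.007, 0, -1], [0, 0, 0.01, 0, -1], [0, 0, 0.013, 0, -1], [0, 0, 0.016, 0, -1], [0, 0, 0.019, 0, -1], [0, 0, 0.022, 0, -1], [0, 0, 0.025, 0, -1], [0, 0, 0.028, 0, -1], [0, 0, 0.031, 0, -1], [0, 0, 0.034, 0, -1], [0, 0, 0.034, 0, -1]]}}

```text
time: 8.35
ee_pos: [0.5563, 0.138, 0.1967]
tcp_rot: [91.4, 89.8, 4.4]
wrist_force: [-0.7, 1.8, 1.5]
opening: -0.0002
```

```bash
python3 - <<'E'
from h import *
np.set_printoptions(precision=4,suppress=True)
o,c=wrist();p=ws(o["ee_pos"])[0];print(o["time"],p,o["ee_pos"],o["wrist_force"])
for n in ("top","scene"):
  c=cams.camera(n);W,q=knob(c);k=(q[:,1]<p[1]-13);print(n,k.sum(), *((q[k].min(0),q[k].max(0)) if k.any() else ()))
E
```

```text
8.35 [ 0.1298 43.7848] [0.5563 0.138  0.1967] [-0.7374  1.8198  1.5308]
top 243 [-20.1769  -9.7932] [19.9348 23.016 ]
scene 10 [ 4.8565 16.0741] [ 9.6558 22.7543]
```

Emit:
{"fn": "apply_moves", "kwargs": {"commands": [[0, 0, 0.002, 0, -1], [0, 0, 0.004, 0, -1], [0, 0, 0.006, 0, -1], [0, 0, 0.008, 0, -1], [0, 0, 0.01, 0, -1], [0, 0, 0.0115, 0, -1], [0, 0, 0.0115, 0, -1]]}}

```text
time: 9.2
ee_pos: [0.5569, 0.1266, 0.1966]
tcp_rot: [89.1, 89.8, 2.1]
wrist_force: [0.1, 2.0, 1.6]
opening: -0.0002
```

```bash
python3 - <<'E'
from h import *
np.set_printoptions(precision=4,suppress=True)
o,c=wrist();p=ws(o["ee_pos"])[0];print(o["time"],p,o["ee_pos"],o["wrist_force"])
for n in ("top","scene"):
  c=cams.camera(n);W,q=knob(c);k=(q[:,1]<p[1]-13);print(n,k.sum(), *((q[k].min(0),q[k].max(0)) if k.any() else ()))
E
```

```text
9.2 [ 0.0609 32.3332] [0.5569 0.1266 0.1966] [0.0889 1.9993 1.5978]
top 201 [-21.0374 -20.8882] [20.8407  6.2963]
scene 12 [3.3807 3.9624] [10.5492 11.3636]
```

```bash
python3 - <<'E'
from h import *
np.set_printoptions(precision=4,suppress=True)
for p in((0,45,.2),(-58,45,.2),(-58,0,.2),(-42,0,.2)):print(p,shift(sw(*p),YAW))
E
```

```text
(0, 45, 0.2) (array([-0.0034, -0.0001, -0.0125]), np.float64(-0.003213716216658336))
(-58, 45, 0.2) (array([-0.0036, -0.0581, -0.0123]), np.float64(-0.003213716216658336))
(-58, 0, 0.2) (array([-0.0036, -0.0579,  0.0327]), np.float64(-0.003213716216658336))
(-42, 0, 0.2) (array([-0.0036, -0.042 ,  0.0327]), np.float64(-0.003213716216658336))
```

Emit:
{"fn": "apply_moves", "kwargs": {"commands": [[-0.002, 0, -0.006, 0, -1], [-0.003, 0, -0.012, 0, -1], [-0.003, -0.02, -0.012, 0, -1], [-0.003, -0.04, -0.012, 0, -1], [-0.003, -0.058, -0.012, 0, -1], [-0.003, -0.06, -0.005, 0, -1], [-0.003, -0.06, 0.01, 0, -1], [-0.003, -0.06, 0.025, 0, -1], [-0.003, -0.06, 0.033, 0, -1], [-0.003, -0.06, 0.033, 0, -1]]}}

```text
time: 10.35
ee_pos: [0.4993, 0.0891, 0.1992]
tcp_rot: [85.5, 89.8, -1.6]
wrist_force: [0.2, -0.0, -0.1]
opening: -0.0003
```

```bash
python3 - <<'E'
from h import *
np.set_printoptions(precision=4,suppress=True)
o,c=wrist();p=ws(o["ee_pos"])[0];print(o["time"],p,o["ee_pos"],o["wrist_force"])
ims=[]
W,q=knob(c);k=q[:,0]>p[0]+16;print("w",k.sum(),q[k].min(0),q[k].max(0))
ims=[cv2.resize(c["frame"],(400,300))]
for n in ("top","scene"):
  c=cams.camera(n);W,q=knob(c);k=(q[:,0]>p[0]+16);print(n,k.sum(), *((q[k].min(0),q[k].max(0)) if k.any() else ()))
  f=c["frame"]
  ims.append(cv2.resize(f[120:270,120:320] if n=="top" else f[150:300,180:380],(400,300),interpolation=2))
cv2.imwrite("pics/p3.png",np.vstack([np.hstack(ims[:2]),np.hstack([ims[2],ims[2]*0])]))
print(shift(sw(-42,0,.2),YAW),shift(sw(10,0,.2),YAW))
E
```

```text
10.35 [-59.6362  -1.8133] [0.4993 0.0891 0.1992] [ 0.2095 -0.0111 -0.1143]
w 6721 [-22.8125 -16.3359] [18.2195 22.6899]
top 0
scene 400 [-20.9172 -14.5662] [21.0472 23.5306]
(array([-0.0007,  0.0178, -0.0005]), np.float64(-0.003833322861370611)) (array([-0.0005,  0.0698, -0.0006]), np.float64(-0.003833322861370611))
```

View pics/p3.png

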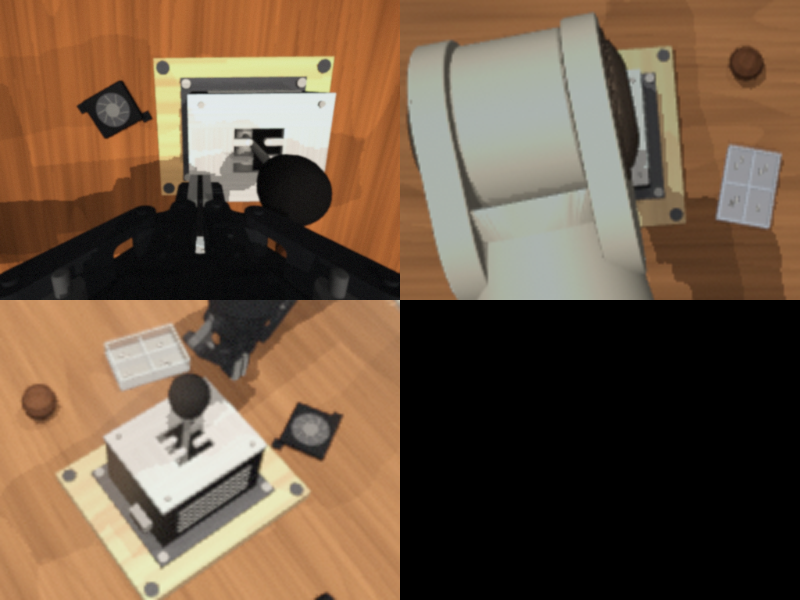

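The top view is blocked by the arm. In the scene view the knob stands upright at (189,396), with the shaft in the middle lane. In the wrist view the upper (left) lane is empty and the shaft is at the middle slot, about 1 mm left of centre. Now I push forward.

Emit:
{"fn": "apply_moves", "kwargs": {"commands": [[0.001, 0.01, -0.0015, 0, -1], [0.001, 0.02, -0.0025, 0, -1], [0.002, 0.024, -0.0025, 0, -1], [0.002, 0.028, -0.0025, 0, -1], [0.002, 0.032, -0.0025, 0, -1], [0.002, 0.036, -0.0025, 0, -1], [0.002, 0.04, -0.0025, 0, -1], [0.002, 0.044, -0.0025, 0, -1], [0.002, 0.048, -0.0025, 0, -1], [0.002, 0.052, -0.0025, 0, -1], [0.002, 0.054, -0.0025, 0, -1], [0.002, 0.054, -0.0025, 0, -1]]}}

```text
time: 11.7
ee_pos: [0.5531, 0.0958, 0.1972]
tcp_rot: [87.9, 89.8, 0.9]
wrist_force: [-0.1, 0.3, 0.1]
opening: 0.0001
```

```bash
python3 - <<'E'
from h import *
np.set_printoptions(precision=4,suppress=True)
o,c=wrist();p=ws(o["ee_pos"])[0];print(o["time"],p,o["ee_pos"],o["wrist_force"])
W,q=knob(c);k=q[:,0]>p[0]+16;print("w",k.sum(),q[k].min(0),q[k].max(0))
c=cams.camera("scene");W,q=knob(c);k=(q[:,0]>p[0]+16);print(k.sum(), *((q[k].min(0),q[k].max(0)) if k.any() else ()))
E
```

```text
11.7 [-5.4785  1.8437] [0.5531 0.0958 0.1972] [-0.106  0.266  0.071]
w 4734 [10.5237 -8.1174] [51.202  22.8781]
379 [ 11.3088 -17.7909] [51.1889 23.7197]
```

Emit:
{"fn": "apply_moves", "kwargs": {"commands": [[0, 0.003, 0, 0, -1], [0, 0.006, 0, 0, -1], [0, 0.008, 0, 0, -1], [0, 0.01, 0, 0, -1], [0, 0.012, 0, 0, -1], [0, 0.014, 0, 0, -1], [0, 0.014, 0, 0, -1]]}}

```text
time: 12.5
ee_pos: [0.5673, 0.0965, 0.1974]
tcp_rot: [87.1, 89.8, 0.1]
wrist_force: [-0.9, 0.0, 0.8]
opening: -0.0005
```

```bash
python3 - <<'E'
from h import *
np.set_printoptions(precision=4,suppress=True)
o,c=wrist();p=ws(o["ee_pos"])[0];print(o["time"],p,o["ee_pos"],o["wrist_force"])
W,q=knob(c);k=q[:,0]>p[0]+16;print("w",k.sum(),q[k].min(0),q[k].max(0))
c=cams.camera("scene");W,q=knob(c);k=(q[:,0]>p[0]+16);print(k.sum(), *((q[k].min(0),q[k].max(0)) if k.any() else ()))
E
```

```text
12.5 [8.6942 1.7477] [0.5673 0.0965 0.1974] [-0.9303  0.0444  0.7823]
w 4674 [24.6951 -8.9062] [63.5958 22.8244]
380 [ 25.4561 -16.0617] [65.0346 24.1875]
```

Emit:
{"fn": "apply_moves", "kwargs": {"commands": [[0, 0.001, 0, 0, -1], [0, 0.002, 0, 0, -1], [0, 0.002, 0, 0, -1]]}}

```text
time: 12.9
ee_pos: [0.5681, 0.0966, 0.1975]
tcp_rot: [84.3, 89.9, -2.7]
wrist_force: [-7.2, -0.5, 2.1]
opening: -0.0003
```

Emit:
{"fn": "apply_moves", "kwargs": {"commands": [[0, 0.001, 0, 0, -1], [0, 0.0015, 0, 0, -1], [0, 0.0015, 0, 0, -1]]}}

```text
time: 13.2
ee_pos: [0.5682, 0.0965, 0.1975]
tcp_rot: [-74.7, 89.9, -161.6]
wrist_force: [-9.5, -0.1, 2.5]
opening: -0.0
```

The lever is against its forward stop: force rose to 9.5 N with no more travel. I back straight off, rise, and look.

Emit:
{"fn": "apply_moves", "kwargs": {"commands": [[0, -0.01, 0, 0, -1], [0, -0.025, 0, 0, -1], [0, -0.045, 0, 0, -1], [0, -0.065, 0, 0, -1], [-0.03, -0.08, 0, 0, -1], [-0.07, -0.1, 0, 0, -1], [-0.11, -0.12, 0, 0, -1], [-0.13, -0.14, 0, 0, -1], [-0.13, -0.16, 0, 0, -1], [-0.13, -0.18, 0, 0, -1], [-0.13, -0.19, 0, 0, -1], [-0.13, -0.19, 0, 0, -1]]}}

```text
time: 14.4
ee_pos: [0.3778, 0.0865, 0.3282]
tcp_rot: [95.2, 89.9, 8.2]
wrist_force: [-0.4, 0.2, -0.7]
opening: -0.0001
```

```bash
python3 - <<'E'
from h import *
np.set_printoptions(precision=4,suppress=True)
o,c=wrist();p=ws(o["ee_pos"])[0];print(o["time"],p,o["ee_pos"],o["wrist_force"])
ims=[cv2.resize(c["frame"],(400,300))]
for n in ("top","scene"):
  c=cams.camera(n);W,q=knob(c);k=(q[:,0]>0);print(n,k.sum(), *((q[k].min(0),q[k].max(0)) if k.any() else ()))
  f=c["frame"]
  for b in ("screwdriver","laptop_fan","spare_knob","screw_tray"): print(b,[(np.round(r["rect"]),r["confidence"]) for r in cams.spot_in(b,n)[:1]])
  ims.append(cv2.resize(f[120:270,120:320] if n=="top" else f[150:300,180:380],(400,300),interpolation=2))
cv2.imwrite("pics/p4.png",np.vstack([np.hstack(ims[:2]),np.hstack([ims[2],ims[2]*0])]))
E
```

```text
14.4 [-181.0162    2.4949] [0.3778 0.0865 0.3282] [-0.4247  0.1535 -0.7045]
top 321 [ 22.3637 -21.0341] [64.3299 21.5765]
screwdriver [(array([137., 158., 147., 219.]), 0.59)]
laptop_fan [(array([220., 251., 230., 264.]), 0.63)]
spare_knob [(array([285., 143., 298., 159.]), 0.54)]
screw_tray []
scene 395 [ 23.7942 -15.5588] [64.7517 23.6978]
screwdriver [(array([288., 295., 349., 349.]), 0.94)]
laptop_fan [(array([314., 200., 351., 232.]), 0.64)]
spare_knob [(array([191., 190., 211., 211.]), 0.79)]
screw_tray [(array([228., 159., 273., 196.]), 0.66)]
```

View pics/p4.png

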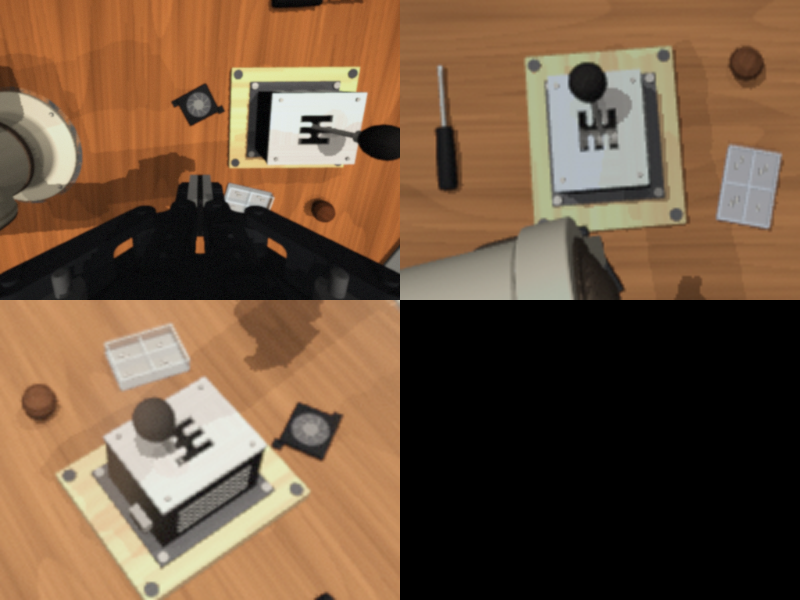

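In the top view (upper right) the shaft goes forward in the middle slot, with the knob at (588,82) on the lane's axis. The wrist view shows the left and right lanes empty, and the loose things are where they were. I hand in the job.

```bash
python3 -c "
from workcell import bot
print(bot.job_done())"
```

```text
the job is handed in; nothing more can be done
None
```

The shifter is in third gear and the job is handed in, at about 14.5 s of the 61 s allowed. With the fingers shut, I pushed the knob back to neutral in the left lane, across to the middle lane, then forward to the stop. I then backed the arm clear.

**Last checks**
- **Third gear:** at the forward stop the force rose to about 9.5 N with no more travel. After the arm let go, the top camera put the knob's centre about 43 mm forward and 0.3 mm off the middle lane's axis; about 42 mm was expected.
- **Other gears:** the lever was never pushed back from neutral in the middle lane or across to the right lane.
- **Loose things:** all four look unmoved in the final pictures.
- **Forces:** no wrist-force reading was above about 10 N.

**Checks that failed or disagreed**
- The first backward push moved the knob about 2.5 mm less than the contact geometry predicted, so I added 2.5 mm.
- Camera estimates of the knob differed by 1 to 2 mm.
- In the final top view the network missed the screw tray and boxed only part of the fan, which the arm partly hid. Both show in the scene view, in the same places as before.

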